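Brush out the lamp base's light well, then hold its sprung shutter half open

ROBOT

A 7-joint arm with a two-finger parallel gripper is mounted at the origin on the work surface. World frame = base frame: x ahead of the robot, y to its left, z up, the work surface at z = 0. Lengths are in mm, angles in rad, forces in N, time in s.
With the tool pointing down it reaches from about 425 to 1025 mm from the base axis. Payload 9.4 kg.
Tool frame: the origin (TCP) lies at the very end of the fingers, on their centre line; the grasp point (between the pads) lies ctrl.pinch_z behind it (ctrl.pinch_z is the distance from the TCP to the grasp point, in mm); z points along the fingers, x is the direction in which the jaws open and shut, and the axes are right-handed (so a half turn about z gives the same grasp; the last joint's range is limited). The gripper opens to 93 mm and grips with 3 to 60 N. Pads are 15 mm wide; open, the fingers measure 128 mm over their backs; the gripper's body (75 mm by 188 mm) begins 65 mm behind the grasp point.
Start: joints at [1.144, 0.599, -0.003, 1.599, 0.002, 0.943, -0.08], TCP at [248.455, -681.098, 218.618] pointing down, gripper open.
Joint ranges: [-2.57, 2.57], [-0.35, 1.97], [-1.29, 1.29], [0.11, 2.56], [-1.05, 4.19], [0.11, 1.86], [-2.63, 2.63]. Speed limits (rad/s): [2.22, 2.22, 3.01, 3.01, 3.14, 3.14, 3.14].

INTERFACE

Orientations are given as a unit quaternion [w, x, y, z].
In Python, from bench import ctrl, get_image, ticket, models gives the robot as it stands. The module is installed in compiled form; this text tells all that it offers.
- The arm moves only by the tool carry_out, never from a script. Its argument "rows" is a list of rows, each a list of 4 numbers: the shift along the tool's x, y, z in m, then the turn about the tool's z in rad. A call has 1 to 20 rows; each row shifts and turns the pose as measured when the row begins, along the tool's axes as they then stand; what a row does not reach is not made up. A row lasts 1/10 s, in which the tool goes at most 50 mm and 8.59 degrees, less where a joint would pass 70% of its speed; a pose out of reach is approached as far as the arm can. A call is refused whole if a number of a shift passes 0.05 or a number of a turn 0.15, either way. A call with a gripper value outside its range is refused whole. "jaw" is the finger opening in m, from 0 to 0.093, set as the call begins (left out, the last holds). The fingers move at their own pace and stop on an object; the grip force is fixed at half the most. Time passes only in rows, so rows that do not move let the fingers close. It gives the time, the measured TCP pose, the force and the opening at its end, in the units of the state.
- ctrl.get_state(): the state, without advancing time (a new reading comes with each control period).
- get_image(name): name is "scene" or "side" or "wrist"; returns a dict with "image" (480x640x3 uint8, red, green, blue), "depth" (480x640 float32, mm along the optical axis (not along the pixel's ray), 0 where there is no reading), "fx", "fy", "cx", "cy" (pixels), "eye" and "attitude" of the camera in the world. Camera axes: x right, y down, z forward; pixel columns grow to the right and rows downward; lengths in mm; the calibration is good to about 2 mm. A picture is of the moment at which its call begins.
- ticket.hand_in(): hands the job in, once; it reports no verdict.
Trained networks look in the newest picture that a camera, given by its name, has taken for a name from the list of things; names that differ only in an ending like _2 or _b are one class to them, and where a whole thing is asked for, a point or a joint stands for the part that bears it (a point fixed in the world has none). Each returns a list of dicts, best first, with "p" (0 to 1); they miss things now and then, are a little off and sometimes report something else, mostly with a low value. They report only what shows in the picture. A call takes as long as a camera call.
- models.boxes_of(target, camera): "point" ([x, y, z] in mm, in world coordinates, good to about 4 mm: the middle of the surface that is visible of it).
- models.regions_of(target, camera): "region" (480x640 bool, what is visible of it).
The state is a dict: "t": time; "qpos": joint angles; "joint_vel": joint speeds; "effort": joint torques, N m; "position": TCP position; "tool_rot": TCP orientation; "wrist_force": force on the tool from outside, world axes, zero at the start; "ft_torque": the same for the moment, N m; "gripper_width": opening from 0.0 (shut) to 1.0 (fully open).
Only numpy, scipy, OpenCV 4.12 (cv2) and the standard library are available. Lean on these libraries where they do the work, as an engineer would, in place of code of your own. Each camera call takes 0.05 s, during which the arm holds its last target. There are 200 camera calls.

TASK

Brush out the light well of the lamp base while its shutter is shut: take the long brush out of its wooden block, run it all the way down to the bottom of the well and back up twice, and stand it back in its block. Then slide the shutter by its upright tab, against its spring, to half of its travel (the middle mark) and finish while holding it there with the fingers: do not let go. Keep the shutter shut until the brush is back, never run it fully open, and leave the other things on the desk where they stand.

Things in the scene. Friction and masses are not known exactly. Their poses are not given: they have to be found in the camera images.
- lamp_base: Lamp base, fixed to the desk: a cream-white low housing, 130 mm (own x) by 220 mm (own y, from -105 to +115 mm), flat top 50 mm above the desk. Origin on the desk surface under the housing. Own z is up. On its -y half stands a round black tube, the light well, its axis at own x 0, y -55 mm; on its +y half is the shutter's track.
- well_floor (a point): Centre of the light well's flat floor, 54 mm above the desk. The well is a vertical round tube, open at the top, 50 mm inside diameter, 58 mm outside, 4 mm wall.
- well_mouth (a point): Centre of the light well's upper rim, 135 mm above the desk, 81 mm straight above the well's floor.
- shutter (a joint): Sliding shutter, in m: 0 shut, 0.05 fully open; half travel is 0.025. It slides along the lamp base's own +y, away from the well. A spring always pushes it shut: about 2 N when shut, 6 N at half, 10 N fully open (160 N/m); let go, it shuts by itself. Black marks beside the track show the tab's place when shut, half (the longer, middle mark) and fully open.
- shutter_tab (a point): Centre of the shutter's upright tab of dark steel, a block 24 mm along the lamp base's own x, 14 mm along its own y and 46 mm tall, standing from 54 to 100 mm above the desk, free on all sides. It moves with the shutter. When shut it is at the lamp base's own x 0, y +35 mm, 54 mm clear of the well's wall.
- block_floor (a point): Centre of the flat bottom of the hole in the brush block, 10 mm above the desk. The block is wood, 74 x 74 mm, 70 mm tall, fixed to the desk, with one round upright hole 40 mm wide and 60 mm deep in the middle of its top.
- brush_center (a point): Point half-way up the brush, 100 mm above its lower end, on its axis. The brush is 200 mm long and starts upright in the hole of its block, head down: a stiff round white head 30 mm in diameter from 0 to 60 mm above its lower end, a metal collar 17 mm wide to 74 mm, then a straight wooden handle 14 mm in diameter up to 200 mm. About 60 g. Own z runs up along the handle.
- brush_tip (a point): Centre of the flat lower end of the brush's head, 100 mm below its centre. Own z runs up along the handle.
- bottle_a: Bystander, to be left alone: amber dropper bottle, 32 mm wide, 75 mm tall. Origin at the centre of its underside, z up.
- bottle_b: Bystander, to be left alone: green dropper bottle, 32 mm wide, 75 mm tall. Origin at the centre of its underside, z up.
- eyepiece: Bystander, to be left alone: black microscope eyepiece standing upright, 34 mm wide, 60 mm tall. Origin at the centre of its underside, z up.
- dish: Bystander, to be left alone: shallow glass dish, 64 mm wide, 14 mm tall. Origin at the centre of its underside, z up.
- slide_box: Bystander, to be left alone: grey box for slides, 50 x 85 mm, 30 mm tall. Origin at the centre of its underside, z up.
- jar: Bystander, to be left alone: round glass jar with a steel lid, 48 mm wide, 55 mm tall. Origin at the centre of its underside, z up.
- objective: Bystander, to be left alone: small steel microscope objective standing upright, 24 mm wide, 42 mm tall. Origin at the centre of its underside, z up.
- forceps: Bystander, to be left alone: steel forceps lying flat, 110 mm long, 8 mm high. Origin at the centre of its underside, z up.

How it is judged (in metres and radians):
On the way, in this order (a step that is already met when the one before it is completed fails the run):
1. the brush is run down inside the light well to within 18 mm of its floor (horizontal distance between brush_tip and well_floor below 0.02 m and z of brush_tip in the frame of well_floor below 0.018 m), for 0.05 s.
2. it is drawn up again by 45 mm or more above the floor (z of brush_tip in the frame of well_floor above 0.045 m).
3. it is run down to within 18 mm of the floor a second time (all of step 1), for 0.05 s.
4. the brush stands in its block again, at the bottom of the hole, and is let go (horizontal distance between brush_tip and block_floor below 0.012 m and z of brush_tip in the frame of block_floor below 0.008 m and angle between brush_tip's own z axis and vertical below 0.25 rad and contact force between the fingers and brush below 0.1 N and linear speed of brush below 0.03 m/s), for 0.2 s.
5. the fingers hold the shutter at half travel (value of joint shutter between 0.021 and 0.029 m and contact force between the fingers and shutter above 1.5 N), for 0.3 s.
At the end, for the whole second after the job is handed in: The fingers still hold the shutter at half travel (25 mm, give or take 4 mm), pushing with more than 1.5 N, at rest; the brush, let go, stands in its block: its lower end within 8 mm of the hole's bottom and 12 mm of its middle, leaning less than 0.25 rad (all of step 5 and horizontal distance between brush_tip and block_floor below 0.012 m and z of brush_tip in the frame of block_floor below 0.008 m and angle between brush_tip's own z axis and vertical below 0.25 rad and velocity of joint shutter between -0.006 and 0.006 m/s and contact force between the fingers and brush below 0.1 N); the arm keeps its last pose, push and grip.
It fails at once if the shutter opened more than 8 mm while the brush is out of its block (value of joint shutter above 0.008 m and distance between brush_tip and block_floor above 0.03 m).
It fails at once if the shutter run fully open (beyond 45 of its 50 mm) (value of joint shutter above 0.045 m).
It fails at once if a bystander moved more than 30 mm or knocked over (distance of any of bottle_a, bottle_b, eyepiece, dish, slide_box, jar, objective, forceps from where it was at the start of the episode above 0.03 m or angle between any of bottle_a, bottle_b, eyepiece, dish, slide_box, jar, objective, forceps's own z axis and vertical above 0.6 rad).
It also fails if it takes over 72 s, if anything falls off the work surface, if the arm or the gripper's body presses on something with over 40 N, if the wrist force passes 120 N, or if a joint passes its speed limit or range.

## Working session

There is one attempt and no reset: what is moved stays moved. The work goes in short steps, Python scripts to look and compute and a tool call to move; the robot and the scene stay as the last step left them, time stands still between calls to the robot, and variables do not carry over. Pictures are saved under pics/ and viewed, about 8 in all and at most 12, crops included, and the job is handed in when it is done.

Besides the shell and the picture viewer there is one more tool, called after ">>>" as name(argument=value, ...) on one line, values as JSON. carry_out: Moves the arm, as the interface text tells. Its arguments: {"type":"object","properties":{"rows":{"type":"array","items":{"type":"array","items":{"type":"number"}}},"jaw":{"type":"number"}},"required":["rows"]}

```bash
mkdir -p pics
cat > h.py <<'E'
import numpy as np,cv2
from bench import ctrl,get_image,ticket,models
from scipy.spatial.transform import Rotation as R
def q2R(q): return R.from_quat([q[1],q[2],q[3],q[0]]).as_matrix()
def att(a):
    a=np.array(a,float); return q2R(a) if a.size==4 else a.reshape(3,3)
def cloud(im):
    d=im["depth"]; v,u=np.mgrid[0:480,0:640]
    p=np.stack([(u-im["cx"])/im["fx"]*d,(v-im["cy"])/im["fy"]*d,d],-1)
    return p@att(im["attitude"]).T+np.array(im["eye"])
def save(im,n): cv2.imwrite("pics/"+n,im["image"][:,:,::-1])
E
python3 - <<'E'
from h import *
np.set_printoptions(precision=2,suppress=True)
s=ctrl.get_state();print(s,ctrl.pinch_z)
for c in ["scene","side"]:
    im=get_image(c);save(im,c+"1.png");print(c,im["eye"],im["attitude"])
    for n in ["lamp_base","shutter_tab","well_mouth","brush_center","block_floor","bottle_a","eyepiece","dish","slide_box","jar","objective","forceps"]:
        try: print(n,[(np.round(b["point"]),round(b["p"],2)) for b in models.boxes_of(n,c)][:3])
        except Exception as e: print(n,e)
E
```

```text
{'t': 0.0, 'qpos': array([ 1.14,  0.6 , -0.  ,  1.6 ,  0.  ,  0.94, -0.08]), 'joint_vel': array([-0.,  0.,  0.,  0.,  0., -0., -0.]), 'effort': array([ -0.  , -76.51,   1.5 , -25.23,  -0.05,   0.02,   0.  ]), 'position': array([ 248.25, -680.64,  217.75]), 'tool_rot': array([-0.  ,  0.82, -0.57, -0.  ]), 'wrist_force': array([0.94, 0.66, 0.24]), 'ft_torque': array([0.01, 0.02, 0.  ]), 'gripper_width': 1.0015655292430787} 18.8
scene [1093.44 -481.91  596.35] [-0.44  0.79  0.37 -0.21]
lamp_base [(array([552., 111.,  46.]), 0.8), (array([ 566., -190.,   59.]), 0.37)]
shutter_tab [(array([530., 192.,  58.]), 0.73)]
well_mouth [(array([555., 114.,  48.]), 0.67)]
brush_center [(array([ 540., -181.,  129.]), 0.79)]
block_floor [(array([ 563., -189.,   60.]), 0.92)]
bottle_a [(array([ 448., -157.,   52.]), 0.82), (array([ 623., -245.,   44.]), 0.76), (array([555., 115.,  45.]), 0.53)]
eyepiece [(array([640., 218.,  42.]), 0.81)]
dish [(array([408., 100.,   6.]), 0.96)]
slide_box [(array([677., 120.,  27.]), 0.83)]
jar [(array([398., 180.,  33.]), 0.61), (array([405.,  97.,   9.]), 0.44)]
obj
[... 361 characters left out ...]
center [(array([ 530., -175.,  135.]), 0.97), (array([508., 188.,  50.]), 0.49)]
block_floor [(array([ 513., -156.,   54.]), 0.93)]
bottle_a [(array([ 435., -136.,   43.]), 0.76), (array([ 607., -229.,   52.]), 0.64), (array([508., 186.,  44.]), 0.47)]
eyepiece [(array([621., 230.,  49.]), 0.79)]
dish [(array([415.,  89.,   8.]), 0.56), (array([ 675., -225.,    8.]), 0.2)]
slide_box [(array([659., 147.,  28.]), 0.62), (array([507., 188.,  47.]), 0.45)]
jar [(array([376., 200.,  50.]), 0.76), (array([ 515., -156.,   54.]), 0.62)]
objective [(array([459., 304.,  38.]), 0.71), (array([ 676., -223.,   13.]), 0.26)]
forceps [(array([ 674., -223.,   12.]), 0.84), (array([509., 186.,  46.]), 0.65)]
```

View pics/scene1.png

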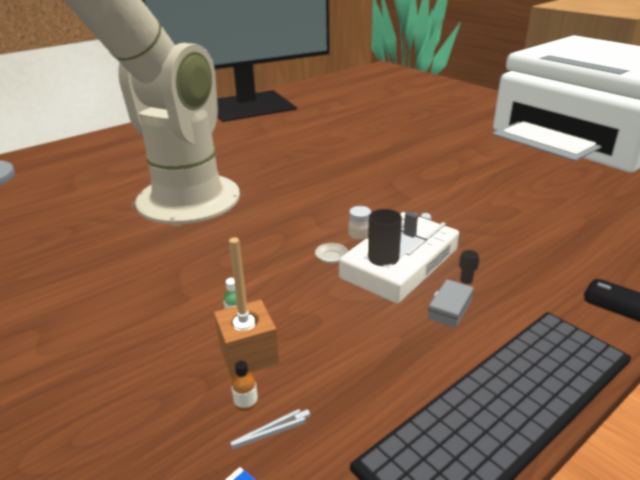

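View pics/side1.png

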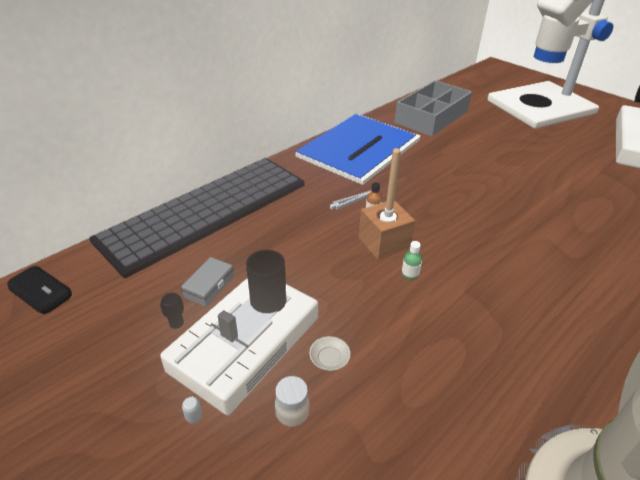

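```bash
cat > m.py <<'E'
from h import *
from scipy.optimize import least_squares
np.set_printoptions(precision=1,suppress=True)
P={}
for c in ["scene","side"]:
    im=get_image(c);p=cloud(im);p[im["depth"]==0]=np.nan;P[c]=(p,im["image"])
def circ(q,r):
    f=lambda a:np.hypot(q[:,0]-a[0],q[:,1]-a[1])-r
    s=least_squares(f,q[:,:2].mean(0),loss="soft_l1",f_scale=1.5);return s.x,np.median(abs(s.fun)),len(q)
for c,(p,im) in P.items():
    def sel(x0,x1,y0,y1,z0,z1):
        m=(p[...,0]>x0)&(p[...,0]<x1)&(p[...,1]>y0)&(p[...,1]<y1)&(p[...,2]>z0)&(p[...,2]<z1)
        return p[m]
    t=sel(430,650,0,330,45,55)
    print(c,"top",len(t),cv2.minAreaRect(t[:,:2].astype(np.float32)))
    w=sel(440,650,0,330,106,140);print("well rim z",w[:,2].max(),circ(sel(440,650,0,330,70,130),29))
    print("tab",[ (x.mean(0),x.min(0),x.max(0)) for x in [sel(440,600,160,330,62,104)]])
    b=sel(480,600,-240,-110,64,76);print("block",len(b),cv2.minAreaRect(b[:,:2].astype(np.float32)))
    for z in (90,120,150,180): 
        h=sel(480,600,-240,-110,z-10,z+10)
        if len(h)>10: print("handle",z,circ(h,7))
    print("brush top",np.nanmax(sel(480,600,-240,-110,80,300)[:,2]))
E
python3 m.py
```

```text
scene top 2824 ((559.0097045898438, 176.48428344726562), (200.5553436279297, 220.9471893310547), 10.580121994018555)
well rim z 137.58385041638803 (array([534.6, 113.3]), np.float64(1.4338402538456734), 1484)
tab [(array([520. , 196.6,  84.5]), array([503.9, 189.9,  62.1]), array([531. , 209.8, 102.4]))]
block 1610 ((536.5173950195312, -180.38067626953125), (74.86993408203125, 77.63810729980469), 72.89549255371094)
handle 90 (array([ 534.7, -180.8]), np.float64(0.7563827592535954), 119)
handle 120 (array([ 534.5, -180.6]), np.float64(0.5172392996101882), 104)
handle 150 (array([ 534.6, -180.7]), np.float64(0.5567786369661967), 116)
handle 180 (array([ 534.5, -180.5]), np.float64(0.5178414661561854), 125)
brush top 211.74309606870037
side top 6874 ((550.2933349609375, 190.2153778076172), (197.72103881835938, 248.9210968017578), 11.238463401794434)
well rim z 137.99756592457157 (array([533.1, 114.5]), np.float64(2.909004180392987), 1905)
tab [(array([511. , 201.4,  86.9]), array([480.6, 190.2,  62.2]), array([536. , 208.8, 103.5]))]
block 953 ((535.0850830078125, -180.9264373779297), (75.83899688720703, 77.50139617919922), 72.75875854492188)
handle 90 (array([ 533.6, -181.9]), np.float64(0.8976102963537977), 74)
handle 120 (array([ 534. , -182.2]), np.float64(0.9693605382856996), 73)
handle 150 (array([ 533.8, -182.3]), np.float64(0.6583071659468569), 77)
handle 180 (array([ 533.9, -182.3]), np.float64(0.6705422094223867), 80)
brush top 212.75059978925833
```

The scene view shows the brush in its block at about (240,290), the well at (384,237) and the tab at (411,224). The side view agrees: brush (393,185), well (267,281), tab (227,325). The shutter is shut in both, and the depth fits from the two cameras match.

```bash
cat >> h.py <<'E'
def go(x,y,z,ang=None):
    s=ctrl.get_state();M=q2R(s["tool_rot"]);d=M.T@(np.array([x,y,z])-s["position"])
    a=np.degrees(np.arctan2(M[1,0],M[0,0]))
    print("t",round(s["t"],2),"pos",np.round(s["position"],1),"ang",round(a,2),"tilt",np.round(M[:,2],3),"F",np.round(s["wrist_force"],1),"w",round(s["gripper_width"]*93,1))
    print("tool delta mm",np.round(d,1),"rows>=",np.ceil(np.abs(d).max()/50))
    if ang is not None:
        t=-np.radians((ang-a+90)%180-90);print("turn",round(t,3))
E
python3 -c "
from h import *
go(534.2,-181.4,245,-79.5)"
```

```text
t 1.4 pos [ 248.5 -681.1  218.6] ang -69.96 tilt [-0.  0. -1.] F [ 0.2  0.5 -0.6] w 93.1
tool delta mm [-371.5 -439.7  -26.4] rows>= 9.0
turn 0.167
```

>>> carry_out(rows=[[0,0,-0.026,0],[-0.03,-0.036,0,0],[-0.03,-0.036,0,0],[-0.03,-0.036,0,0],[-0.03,-0.036,0,0],[-0.03,-0.036,0,0],[-0.03,-0.036,0,0],[-0.03,-0.036,0,0],[-0.03,-0.036,0,0],[-0.03,-0.036,0,0],[-0.03,-0.036,0,0],[-0.03,-0.036,0,0],[-0.03,-0.036,0,0],[0,0,0,0]], jaw=0.093)

```text
t: 2.8
position: [542.1, -178.9, 245.3]
tool_rot: [-0.0, 0.818, -0.575, 0.003]
wrist_force: [-0.1, -0.1, 0.1]
gripper_width: 0.998
```

```bash
python3 -c "
from h import *
go(534.2,-181.4,245,-79.5)"
```

```text
t 2.8 pos [ 542.1 -178.9  245.3] ang -70.23 tilt [ 0.005 -0.003 -1.   ] F [-0.1 -0.1  0.1] w 92.8
tool delta mm [-0.4  8.2  0.2] rows>= 1.0
turn 0.162
```

>>> carry_out(rows=[[0,0.008,0,0],[0,0,0,0]])

```text
t: 3.0
position: [534.1, -181.1, 245.1]
tool_rot: [0.0, 0.819, -0.574, 0.003]
wrist_force: [-0.0, 0.1, -0.5]
gripper_width: 1.002
```

```bash
python3 -c "
from h import *
go(534.2,-181.4,151)
im=get_image('wrist');save(im,'w1.png')
p=cloud(im);d=im['depth']
m=(d>0)&(abs(p[...,0]-534)<40)&(abs(p[...,1]+181)<40)
for lo,hi in((64,76),(100,160),(195,225)):
    q=p[m&(p[...,2]>lo)&(p[...,2]<hi)]
    print(lo,len(q),q.mean(0) if len(q) else '',cv2.minAreaRect(q[:,:2].astype(np.float32)) if len(q)>5 else '')
"
```

```text
t 3.0 pos [ 534.1 -181.1  245.1] ang -70.07 tilt [ 0.005 -0.004 -1.   ] F [-0.   0.1 -0.5] w 93.2
tool delta mm [-0.2  0.3 94.1] rows>= 2.0
64 3670 [ 539.21715146 -180.24910228   69.39434924] ((535.231689453125, -182.43798828125), (74.1322021484375, 74.25963592529297), 72.90813446044922)
100 278 [ 539.16838621 -180.94630126  133.12334306] ((538.26953125, -181.28952026367188), (5.137964248657227, 13.473176956176758), 19.762104034423828)
195 454 [ 536.08551689 -182.0281371   206.8678684 ] ((534.709228515625, -182.44305419921875), (12.996540069580078, 13.431589126586914), 11.094395637512207)
```

View pics/w1.png

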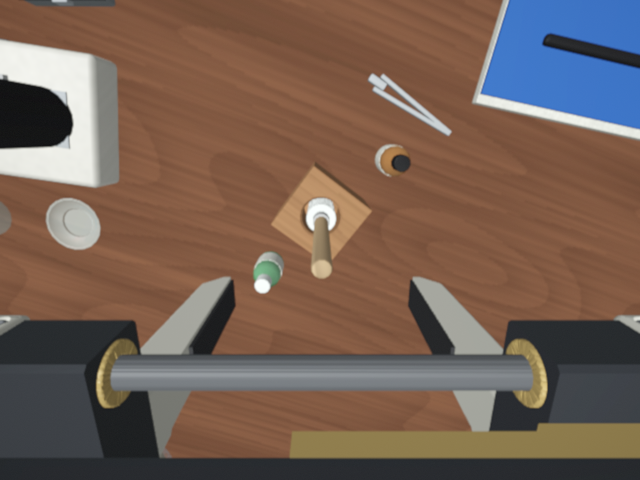

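The wrist view shows the handle top at (320,268), midway between the finger tips (234 and 410). It's clear to descend.

>>> carry_out(rows=[[0,0,0.032,0],[0,0,0.032,0],[0,0,0.03,0],[0,0,0,0]])

```text
t: 3.45
position: [533.6, -189.0, 150.9]
tool_rot: [0.0, 0.816, -0.579, 0.006]
wrist_force: [-0.4, 0.4, 0.2]
gripper_width: 0.999
```

>>> carry_out(rows=[[0,0,0,0],[0,0,0,0],[0,0,0,0],[0,0,0,0],[0,0,0,0],[0,0,0,0],[0,0,0,0],[0,0,0,0]], jaw=0.0)

```text
t: 4.25
position: [535.2, -192.3, 156.9]
tool_rot: [-0.001, 0.814, -0.58, 0.01]
wrist_force: [-0.5, -0.0, 0.3]
gripper_width: 0.36
```

```bash
python3 -c "
from h import *
go(534.5,-182,300)"
```

```text
t 4.25 pos [ 535.2 -192.3  156.9] ang -70.95 tilt [ 0.017 -0.01  -1.   ] F [-0.5 -0.   0.3] w 33.5
tool delta mm [  -7.9   -4.5 -143.2] rows>= 3.0
```

>>> carry_out(rows=[[-0.008,-0.0045,0.006,0]])

```text
t: 4.35
position: [537.1, -184.2, 151.2]
tool_rot: [-0.001, 0.814, -0.581, 0.01]
wrist_force: [-0.4, -1.1, -0.6]
gripper_width: 0.278
```

```bash
python3 -c "
from h import *
go(534.5,-182,151)"
```

```text
t 4.35 pos [ 537.1 -184.2  151.2] ang -71.06 tilt [ 0.018 -0.011 -1.   ] F [-0.4 -1.1 -0.6] w 25.8
tool delta mm [-2.9  1.8  0.2] rows>= 1.0
```

>>> carry_out(rows=[[-0.003,0.002,0.001,0],[0,0,0.001,0],[0,0,0.001,0]])

```text
t: 4.65
position: [534.5, -179.6, 148.7]
tool_rot: [-0.001, 0.815, -0.58, 0.01]
wrist_force: [-4.0, -0.2, 21.3]
gripper_width: 0.144
```

```bash
python3 -c "
from h import *
go(534.5,-182,300)"
```

```text
t 4.65 pos [ 534.5 -179.6  148.7] ang -70.91 tilt [ 0.018 -0.01  -1.   ] F [-4.  -0.2 21.3] w 13.4
tool delta mm [   4.6   -1.2 -151.3] rows>= 4.0
```

>>> carry_out(rows=[[0,0,-0.02,0],[0,0,-0.045,0],[0,0,-0.045,0],[0,0,-0.048,0]])

```text
t: 5.05
position: [528.2, -176.2, 304.5]
tool_rot: [0.002, 0.815, -0.579, 0.003]
wrist_force: [1.0, -1.1, -0.1]
gripper_width: 0.143
```

```bash
cat > b.py <<'E'
from h import *
import sys
# brush axis from both external cameras (handle below the pads, head), relative to TCP
np.set_printoptions(precision=1,suppress=True)
s=ctrl.get_state();T=s["position"]
for c in sys.argv[1:]:
    im=get_image(c);p=cloud(im);d=im["depth"]
    m=(d>0)&(np.hypot(p[...,0]-T[0],p[...,1]-T[1])<45)&(p[...,2]<T[2]-12)&(p[...,2]>T[2]-150)
    if c!="wrist":
        q=p[m];cam=np.array(im["eye"]);print(c,"lowest",q[:,2].min()-T[2])
        for lo,hi,r in((-145,-85,15),(-65,-15,7)):
            k=q[(q[:,2]-T[2]>lo)&(q[:,2]-T[2]<hi)]
            from scipy.optimize import least_squares
            f=lambda a:np.hypot(k[:,0]-a[0],k[:,1]-a[1])-r
            x0=k[:,:2].mean(0)+r*(k[:,:2].mean(0)-cam[:2])/np.linalg.norm(k[:,:2].mean(0)-cam[:2])
            S=least_squares(f,x0,loss="soft_l1");print(lo,hi,len(k),S.x,"rel TCP",S.x-T[:2],np.median(abs(S.fun)))
go(534,114,300,-79.5)
E
python3 b.py scene side
```

```text
scene lowest -138.86076130887506
-145 -85 731 [ 527.2 -176.5] rel TCP [-1.  -0.3] 0.7648573707030764
-65 -15 385 [ 528.2 -176. ] rel TCP [-0.1  0.3] 0.581472562291176
side lowest -129.5313810860158
-145 -85 390 [ 531.9 -180. ] rel TCP [ 3.6 -3.8] 0.8481429950776782
-65 -15 259 [ 531.  -178.5] rel TCP [ 2.8 -2.3] 0.6893829252852921
t 5.15 pos [ 531.7 -177.1  309.6] ang -70.82 tilt [ 0. -0. -1.] F [ 0.9 -0.2 -1.6] w 13.7
tool delta mm [-274.2  -97.8    6.9] rows>= 6.0
turn 0.152
```

>>> carry_out(rows=[[-0.034,-0.012,0,0],[-0.034,-0.012,0,0],[-0.034,-0.012,0,0],[-0.034,-0.012,0,0],[-0.034,-0.012,0,0],[-0.034,-0.012,0,0],[-0.034,-0.012,0,0],[-0.03,-0.012,0,0]])

```text
t: 5.95
position: [532.4, 112.1, 302.0]
tool_rot: [0.002, 0.812, -0.583, 0.009]
wrist_force: [0.3, -0.5, -0.2]
gripper_width: 0.142
```

```bash
python3 b.py scene side
```

```text
scene lowest -137.27218689904288
-145 -85 537 [532.3 111.4] rel TCP [-0.  -0.7] 0.991718712524202
-65 -15 268 [532.6 112.1] rel TCP [ 0.3 -0. ] 0.7194300281692212
side lowest -137.74625437478977
-145 -85 621 [532.5 115.6] rel TCP [0.1 3.5] 0.5966841260754361
-65 -15 342 [532.1 116.7] rel TCP [-0.3  4.5] 0.5057664468782295
t 6.05 pos [532.4 115.6 301.9] ang -71.01 tilt [ 0. -0. -1.] F [ 0.5 -0.2 -0.6] w 13.2
tool delta mm [ 2.  -1.   1.9] rows>= 1.0
turn 0.148
```

>>> carry_out(rows=[[0.002,-0.001,0,0],[0,0,0.02,0],[0,0,0.02,0]])

```text
t: 6.35
position: [535.3, 112.3, 261.4]
tool_rot: [0.0, 0.814, -0.581, 0.01]
wrist_force: [0.1, -0.4, -0.9]
gripper_width: 0.149
```

```bash
python3 b.py
```

```text
t 6.35 pos [535.3 112.3 261.4] ang -71.0 tilt [ 0. -0. -1.] F [ 0.1 -0.4 -0.9] w 13.8
tool delta mm [ -1.4   0.2 -38.6] rows>= 1.0
turn 0.148
```

```bash
cat >> h.py <<'E'
def tip():
    np.set_printoptions(precision=3,suppress=True)
    s=ctrl.get_state();M=q2R(s["tool_rot"]);print("tip",np.round(s["position"]+138.7*M[:,2],1),"toolz",M[:,2])
E
python3 -c "
from h import *
tip();go(534,114,201)"
```

```text
tip [537.4 110.7 122.8] toolz [ 0.015 -0.011 -1.   ]
t 6.35 pos [535.3 112.3 261.4] ang -71.0 tilt [ 0.015 -0.011 -1.   ] F [ 0.1 -0.4 -0.9] w 13.8
tool delta mm [-3.   1.3 60.4] rows>= 2.0
```

>>> carry_out(rows=[[-0.003,0.001,0.02,0],[-0.002,0.001,0.02,0],[0,0,0.019,0]])

```text
t: 6.65
position: [532.5, 110.8, 199.2]
tool_rot: [0.001, 0.813, -0.583, 0.01]
wrist_force: [-0.3, 0.3, -0.3]
gripper_width: 0.146
```

```bash
python3 -c "
from h import *
tip();go(534,114,201)"
```

```text
tip [534.6 109.   60.6] toolz [ 0.015 -0.013 -1.   ]
t 6.65 pos [532.5 110.8 199.2] ang -71.31 tilt [ 0.015 -0.013 -1.   ] F [-0.3  0.3 -0.3] w 13.5
tool delta mm [-2.5 -2.4 -1.8] rows>= 1.0
```

>>> carry_out(rows=[[-0.004,-0.001,0,0],[0,0,-0.03,0],[0,0,-0.03,0]])

```text
t: 6.95
position: [528.1, 111.7, 254.6]
tool_rot: [0.007, 0.811, -0.584, 0.006]
wrist_force: [0.9, 0.2, -0.4]
gripper_width: 0.149
```

```bash
python3 -c "
from h import *
tip();go(534,114,201)"
```

```text
tip [528.4 109.2 115.9] toolz [ 0.002 -0.018 -1.   ]
t 6.95 pos [528.1 111.7 254.6] ang -71.52 tilt [ 0.002 -0.018 -1.   ] F [ 0.9  0.2 -0.4] w 13.9
tool delta mm [-1.3 -6.5 53.6] rows>= 2.0
```

>>> carry_out(rows=[[-0.003,-0.007,0,0],[0,0,0.02,0],[0,0,0.02,0]])

```text
t: 7.25
position: [538.8, 115.9, 221.6]
tool_rot: [0.001, 0.81, -0.586, 0.01]
wrist_force: [0.8, -0.2, -0.9]
gripper_width: 0.146
```

```bash
python3 -c "
from h import *
tip();go(534,114,201)"
```

```text
tip [540.9 113.9  82.9] toolz [ 0.015 -0.014 -1.   ]
t 7.25 pos [538.8 115.9 221.6] ang -71.73 tilt [ 0.015 -0.014 -1.   ] F [ 0.8 -0.2 -0.9] w 13.6
tool delta mm [-0.   5.3 20.5] rows>= 1.0
```

>>> carry_out(rows=[[-0.001,0.005,0.02,0],[0,0.001,0.002,0]])

```text
t: 7.45
position: [532.9, 113.8, 197.5]
tool_rot: [0.002, 0.81, -0.586, 0.01]
wrist_force: [-0.4, 0.2, -1.1]
gripper_width: 0.147
```

```bash
python3 -c "
from h import *
tip();go(534,114,201)"
```

```text
tip [534.8 111.7  58.9] toolz [ 0.014 -0.015 -1.   ]
t 7.45 pos [532.9 113.8 197.5] ang -71.8 tilt [ 0.014 -0.015 -1.   ] F [-0.4  0.2 -1.1] w 13.7
tool delta mm [ 0.2 -1.2 -3.4] rows>= 1.0
```

>>> carry_out(rows=[[0,0,0.001,0],[0,0,-0.02,0],[0,0,-0.025,0]])

```text
t: 7.75
position: [531.6, 113.7, 241.0]
tool_rot: [0.004, 0.81, -0.587, 0.008]
wrist_force: [0.3, -0.2, -0.1]
gripper_width: 0.147
```

```bash
python3 -c "
from h import *
tip();go(534,114,302)"
```

```text
tip [532.8 111.3 102.4] toolz [ 0.008 -0.017 -1.   ]
t 7.75 pos [531.6 113.7 241. ] ang -71.85 tilt [ 0.008 -0.017 -1.   ] F [ 0.3 -0.2 -0.1] w 13.6
tool delta mm [  1.5  -2.5 -60.9] rows>= 2.0
```

>>> carry_out(rows=[[0,-0.002,-0.03,0],[0,0,-0.032,0],[0,0,0,0]])

```text
t: 8.05
position: [535.2, 115.8, 311.1]
tool_rot: [0.001, 0.81, -0.587, 0.01]
wrist_force: [-0.1, -0.1, -0.6]
gripper_width: 0.146
```

```bash
python3 b.py scene side; python3 -c "
from h import *
tip();go(534.5,-182,305)"
```

```text
scene lowest -138.089573560708
-145 -85 545 [535.2 115. ] rel TCP [ 0.1 -0.8] 0.9198277761040341
-65 -15 279 [535.6 115.6] rel TCP [ 0.4 -0.2] 0.6837669614399093
side lowest -139.34005996014452
-145 -85 634 [534.6 112.1] rel TCP [-0.6 -3.8] 0.5877379471578559
-65 -15 332 [534.1 113.6] rel TCP [-1.1 -2.2] 0.5220355416270737
t 8.15 pos [533.6 115.1 307.5] ang -71.89 tilt [ 0. -0. -1.] F [-0.2  0.3 -0.5] w 13.7
tool delta mm [ 1.1 -0.   7.5] rows>= 1.0
turn 0.133
tip [535.  112.9 168.8] toolz [ 0.01  -0.016 -1.   ]
t 8.15 pos [533.6 115.1 307.5] ang -71.89 tilt [ 0.01  -0.016 -1.   ] F [-0.2  0.3 -0.5] w 13.7
tool delta mm [282.6  91.5   7.2] rows>= 6.0
```

>>> carry_out(rows=[[0.035,0.0115,0,0],[0.035,0.0115,0,0],[0.035,0.0115,0,0],[0.035,0.0115,0,0],[0.035,0.0115,0,0],[0.035,0.0115,0,0],[0.035,0.0115,0,0],[0.032,0.0115,0,0],[0,0,0,0]])

```text
t: 9.05
position: [528.3, -186.8, 302.9]
tool_rot: [0.007, 0.811, -0.585, 0.003]
wrist_force: [0.8, -0.1, -0.3]
gripper_width: 0.148
```

```bash
python3 b.py scene side; python3 -c "
from h import *
tip();go(535,-182,250)"
```

```text
scene lowest -138.3501832888001
-145 -85 738 [ 526.4 -188. ] rel TCP [-1.9 -1.1] 0.7608199776775262
-65 -15 385 [ 528. -187.] rel TCP [-0.3 -0.2] 0.6451531618276398
side lowest -137.43013456461784
-145 -85 468 [ 526.8 -187.6] rel TCP [-1.5 -0.8] 0.8405624794318953
-65 -15 250 [ 527.5 -186. ] rel TCP [-0.8  0.8] 0.6829313432020561
t 9.15 pos [ 529.  -182.1  302.9] ang -71.36 tilt [-0. -0. -1.] F [-0.4  1.  -0.2] w 13.5
tool delta mm [-279.   -99.4   -0.9] rows>= 6.0
turn 0.142
tip [ 528.5 -183.9  164.2] toolz [-0.004 -0.013 -1.   ]
t 9.15 pos [ 529.  -182.1  302.9] ang -71.36 tilt [-0.004 -0.013 -1.   ] F [-0.4  1.  -0.2] w 13.5
tool delta mm [ 1.2 -6.2 52.8] rows>= 2.0
```

>>> carry_out(rows=[[0,-0.006,0.02,0],[0,0,0.03,0],[0,0,0.025,0],[0,0,0,0]])

```text
t: 9.55
position: [535.3, -174.4, 224.9]
tool_rot: [0.005, 0.814, -0.58, 0.001]
wrist_force: [-0.0, 0.4, -0.0]
gripper_width: 0.15
```

```bash
python3 b.py scene side; python3 -c "
from h import *
tip();go(535,-182,250)"
```

```text
scene lowest -138.61767152027568
-145 -85 619 [ 533.4 -175. ] rel TCP [-1.9 -0.6] 0.765670512192953
-65 -15 319 [ 535.1 -174.3] rel TCP [-0.3  0.2] 0.5838209545633504
side lowest -136.11423644708418
-145 -85 378 [ 534.5 -177.4] rel TCP [-0.9 -3. ] 0.8954452168759248
-65 -15 217 [ 535.2 -176.2] rel TCP [-0.1 -1.8] 0.6816787569724401
t 9.65 pos [ 536.9 -175.1  227.8] ang -70.97 tilt [ 0. -0. -1.] F [-0.4 -0.4  0.2] w 13.8
tool delta mm [-273.5  -91.3  -75.3] rows>= 6.0
turn 0.149
tip [ 536.9 -176.6   89.1] toolz [ 0.001 -0.011 -1.   ]
t 9.65 pos [ 536.9 -175.1  227.8] ang -70.97 tilt [ 0.001 -0.011 -1.   ] F [-0.4 -0.4  0.2] w 13.8
tool delta mm [  6.1   4.1 -22.2] rows>= 1.0
```

>>> carry_out(rows=[[0.0045,0.0025,0.005,0]])

```text
t: 9.75
position: [537.2, -179.4, 224.3]
tool_rot: [0.004, 0.815, -0.58, 0.004]
wrist_force: [0.2, -0.7, 0.1]
gripper_width: 0.144
```

```bash
python3 b.py scene side; python3 -c "
from h import *
tip()"
```

```text
scene lowest -137.86317409154503
-145 -85 633 [ 536.1 -180.2] rel TCP [-1.1 -0.8] 0.7204497569996757
-65 -15 326 [ 537.2 -179.3] rel TCP [0.  0.1] 0.6432517288421509
side lowest -149.76120050684142
-145 -85 398 [ 535.2 -183.9] rel TCP [-2.  -4.5] 0.9105133965566665
-65 -15 208 [ 535.6 -182.2] rel TCP [-1.6 -2.7] 0.58768132433062
t 9.85 pos [ 536.2 -180.7  223.4] ang -70.98 tilt [ 0. -0. -1.] F [-0.1 -0.3 -0.4] w 13.7
tool delta mm [-278.5  -93.8  -79.9] rows>= 6.0
turn 0.149
tip [ 536.4 -182.3   84.7] toolz [ 0.001 -0.011 -1.   ]
```

>>> carry_out(rows=[[0,0,0.012,0],[0,0,0.012,0]])

```text
t: 10.05
position: [537.5, -181.7, 200.6]
tool_rot: [0.003, 0.814, -0.581, 0.006]
wrist_force: [-0.1, 0.5, -0.5]
gripper_width: 0.146
```

```bash
python3 -c "
from h import *
get_image('side');tip();go(535,-182,150)"
```

```text
tip [ 537.1 -183.1   60. ] toolz [ 0.004 -0.012 -1.   ]
t 10.1 pos [ 536.6 -181.5  198.7] ang -71.02 tilt [ 0.004 -0.012 -1.   ] F [-1.   0.7 -3.1] w 13.4
tool delta mm [-0.6  1.7 48.7] rows>= 1.0
```

In the hole (tip at 60 mm, below the 70 mm top) with no contact force. I'll continue down.

>>> carry_out(rows=[[-0.001,0.0015,0.015,0],[0,0,0.015,0]])

```text
t: 10.3
position: [535.5, -181.6, 168.1]
tool_rot: [0.003, 0.814, -0.581, 0.006]
wrist_force: [0.4, -0.4, -0.8]
gripper_width: 0.145
```

```bash
python3 -c "
from h import *
get_image('side');tip();go(535,-182,150)"
```

```text
tip [ 535.  -182.9   27.3] toolz [ 0.003 -0.011 -1.   ]
t 10.35 pos [ 534.6 -181.3  166. ] ang -71.04 tilt [ 0.003 -0.011 -1.   ] F [-0.4  0.1 -1.5] w 13.7
tool delta mm [ 0.6 -0.2 16. ] rows>= 1.0
```

>>> carry_out(rows=[[0,0,0.008,0],[0,0,0.006,0]])

```text
t: 10.55
position: [534.6, -181.5, 151.0]
tool_rot: [0.004, 0.814, -0.581, 0.004]
wrist_force: [0.1, -0.2, -0.8]
gripper_width: 0.149
```

```bash
python3 -c "
from h import *
get_image('side');tip();go(535,-182,150)"
```

```text
tip [ 534.6 -183.    11.7] toolz [ 0.001 -0.011 -1.   ]
t 10.6 pos [ 534.4 -181.4  150.3] ang -71.04 tilt [ 0.001 -0.011 -1.   ] F [-0.1  0.2 -1.3] w 13.8
tool delta mm [ 0.7 -0.4  0.4] rows>= 1.0
```

>>> carry_out(rows=[[0,0,0,0]], jaw=0.06)

```text
t: 10.7
position: [534.5, -181.4, 150.3]
tool_rot: [0.004, 0.814, -0.581, 0.004]
wrist_force: [0.6, -0.2, -0.4]
gripper_width: 0.195
```

```bash
python3 -c "
from h import *
for i in range(12): get_image('wrist')
go(534.5,-182,240)"
```

```text
t 11.3 pos [ 534.4 -181.4  150.4] ang -71.04 tilt [ 0.002 -0.011 -1.   ] F [-0.7 -0.   0.3] w 59.3
tool delta mm [  1.6   0.3 -89.6] rows>= 2.0
```

>>> carry_out(rows=[[0.001,0,-0.03,0],[0,0,-0.03,0],[0,0,-0.03,0],[0,0,-0.01,0]])

```text
t: 11.7
position: [533.4, -180.9, 251.6]
tool_rot: [0.005, 0.814, -0.581, 0.001]
wrist_force: [0.1, -0.4, 0.4]
gripper_width: 0.643
```

```bash
python3 m.py; python3 -c "
from h import *
im=get_image('side');save(im,'s2.png');im=get_image('scene')
for c in('side','scene'): print(c,[(np.round(b['point']),round(b['p'],2)) for b in models.boxes_of('shutter_tab',c)])
p=cloud(im)
go(517,203,240,-79.5)"
```

```text
scene top 2832 ((558.1060791015625, 182.49224853515625), (199.44288635253906, 233.97654724121094), 10.491510391235352)
well rim z 137.71101344068586 (array([534.6, 113.3]), np.float64(1.4291455889506288), 1467)
tab [(array([520. , 196.5,  84.5]), array([504.1, 188.9,  62.2]), array([531.2, 210.4, 102.9]))]
block 1614 ((537.05078125, -180.49224853515625), (74.57646179199219, 76.19705963134766), 72.89232635498047)
handle 90 (array([ 533.8, -182.9]), np.float64(0.6190321220524826), 117)
handle 120 (array([ 533.5, -182.8]), np.float64(0.5052708699325419), 108)
handle 150 (array([ 533.2, -182.9]), np.float64(0.4346625058035505), 119)
handle 180 (array([ 533.4, -182.8]), np.float64(0.5616177074842175), 126)
brush top 299.99530308618847
side top 6895 ((551.04150390625, 189.55661010742188), (198.78207397460938, 245.10997009277344), 11.447162628173828)
well rim z 138.13861409394883 (array([533.1, 114.5]), np.float64(2.8979229362257115), 1915)
tab [(array([511. , 201.5,  86.7]), array([492.4, 190.6,  62.1]), array([537.5, 208.3, 103.5]))]
block 947 ((534.5896606445312, -181.1827392578125), (76.95983123779297, 77.95089721679688), 73.14476013183594)
handle 90 (array([ 532.6, -184.3]), np.float64(0.7135311880251258), 80)
handle 120 (array([ 532.7, -184.4]), np.float64(0.46530042693667495), 70)
handle 150 (array([ 532.8, -184.5]), np.float64(0.6128943138666503), 74)
handle 180 (array([ 532.7, -184.4]), np.float64(0.5822294989433274), 82)
brush top 299.98539601285347
side [(array([512., 177.,  55.]), 0.78)]
scene [(array([529., 192.,  54.]), 0.65), (array([ 676., -229.,    5.]), 0.41), (array([399., 181.,  35.]), 0.38)]
t 12.0 pos [ 531.7 -180.4  247.5] ang -71.01 tilt [-0.009 -0.008 -1.   ] F [-0.2 -0.2 -1.3] w 60.1
tool delta mm [-367.4 -111.     4.4] rows>= 8.0
turn 0.148
```

View pics/s2.png

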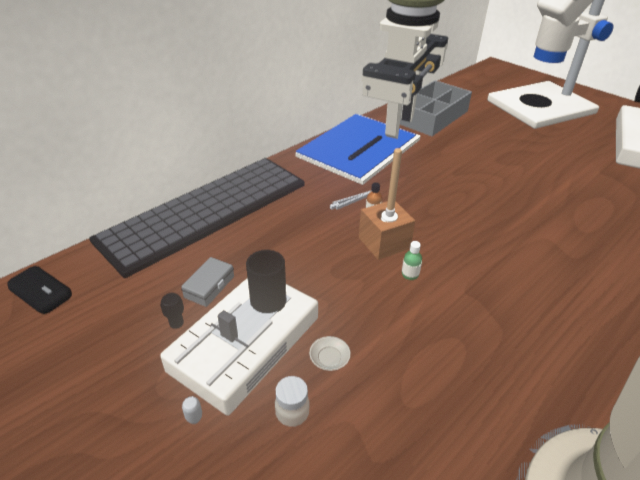

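The side view shows the brush upright in its block (393,185) and free of the fingers. The shutter tab is at (227,325), still at the shut mark. Next: the tab.

>>> carry_out(rows=[[-0.04,-0.012,0,0],[-0.04,-0.012,0,0],[-0.04,-0.012,0,0],[-0.04,-0.012,0,0],[-0.04,-0.012,0,0],[-0.04,-0.012,0,0],[-0.04,-0.012,0,0],[-0.04,-0.012,0,0],[-0.038,-0.012,0,0],[0,0,0,0.145]], jaw=0.05)

```text
t: 13.0
position: [513.1, 204.9, 230.4]
tool_rot: [0.013, 0.768, -0.641, -0.007]
wrist_force: [-0.5, -0.3, -0.2]
gripper_width: 0.536
```

```bash
python3 -c "
from h import *
im=get_image('wrist');save(im,'w2.png')
p=cloud(im);d=im['depth'];m=(d>0)&(abs(p[...,0]-517)<40)&(abs(p[...,1]-203)<30)
q=p[m&(p[...,2]>90)&(p[...,2]<106)];print(len(q),cv2.minAreaRect(q[:,:2].astype(np.float32)),q[:,2].mean())
w=p[(d>0)&(abs(p[...,0]-534)<45)&(abs(p[...,1]-114)<45)&(p[...,2]>128)&(p[...,2]<142)]
print(len(w),cv2.minAreaRect(w[:,:2].astype(np.float32)) if len(w) else '')
go(517.3,202.4,200,-79.3)"
```

```text
423 ((515.8963623046875, 198.68295288085938), (24.40859603881836, 13.566619873046875), 10.658668518066406) 98.95916343815615
1386 ((533.715087890625, 110.54618835449219), (57.040985107421875, 57.348812103271484), 1.003560185432434)
t 13.05 pos [513.1 202.2 230.2] ang -80.52 tilt [-0.029 -0.013 -0.999] F [-0.1 -0.  -0.6] w 50.2
tool delta mm [ 0.2 -5.1 30. ] rows>= 1.0
turn -0.021
```

View pics/w2.png

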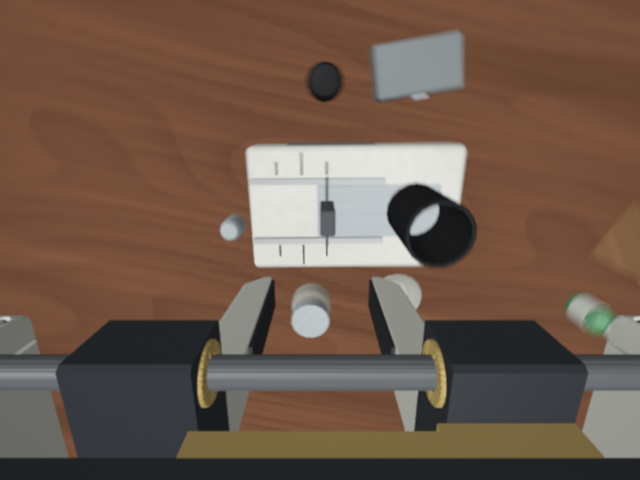

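The wrist view shows the tab at (327,217), shut, roughly midway between the finger tips (272 and 370), with the well at (430,225). The tab's measured size (24.4x13.6) and yaw (10.7°) match the description.

>>> carry_out(rows=[[0,-0.004,0.02,-0.02],[0,0,0.03,0],[0,0,0.03,0],[0,0,0.025,0]])

```text
t: 13.45
position: [514.8, 200.0, 121.5]
tool_rot: [0.014, 0.772, -0.635, -0.006]
wrist_force: [-0.1, -0.5, -0.2]
gripper_width: 0.536
```

```bash
python3 -c "
from h import *
get_image('wrist');go(516.7,202.3,67,-79.3)"
```

```text
t 13.5 pos [512.9 199.1 118. ] ang -78.89 tilt [-0.032 -0.016 -0.999] F [-1.2 -0.5 -2.1] w 50.1
tool delta mm [-2.9 -6.1 50.8] rows>= 2.0
turn 0.007
```

>>> carry_out(rows=[[-0.002,-0.005,0.01,0],[-0.001,0,0.02,0],[0,0,0.015,0]])

```text
t: 13.8
position: [517.2, 200.9, 71.3]
tool_rot: [0.017, 0.773, -0.635, -0.007]
wrist_force: [-0.2, 0.5, -0.7]
gripper_width: 0.537
```

```bash
python3 -c "
from h import *
get_image('wrist');go(516.7,202.3,67,-79.3)"
```

```text
t 13.85 pos [516.5 200.6  69.5] ang -78.77 tilt [-0.034 -0.017 -0.999] F [-0.5 -0.1 -1.7] w 50.0
tool delta mm [-1.7 -0.6  2.4] rows>= 1.0
turn 0.009
```

>>> carry_out(rows=[[-0.0015,0,0,0]], jaw=0.0)

```text
t: 13.95
position: [516.4, 201.6, 69.2]
tool_rot: [0.018, 0.773, -0.634, -0.008]
wrist_force: [-0.5, -0.1, -0.4]
gripper_width: 0.493
```

```bash
python3 -c "
from h import *
for i in range(14): get_image('side')
go(516.7,202.3,67,-79.3)"
```

```text
t 14.65 pos [516.6 201.7  70. ] ang -78.8 tilt [-0.033 -0.017 -0.999] F [-0.4 -2.6  6.9] w 13.9
tool delta mm [-0.6 -0.4  3. ] rows>= 1.0
turn 0.009
```

>>> carry_out(rows=[[-0.008,0,0,0],[-0.008,0,0,0],[-0.006,0,0,0]])

```text
t: 14.95
position: [512.6, 221.5, 70.1]
tool_rot: [0.018, 0.772, -0.636, -0.007]
wrist_force: [1.0, -5.7, 2.7]
gripper_width: 0.149
```

```bash
python3 -c "
from h import *
for i in range(3): get_image('side')
im=get_image('side');cv2.imwrite('pics/s3.png',cv2.resize(im['image'][240:420,140:340,::-1],None,fx=3,fy=3))
go(516.6-25*.186,201.7+25*.983,70,-79.3)"
```

```text
t 15.15 pos [512.6 221.4  70.1] ang -78.93 tilt [-0.033 -0.02  -0.999] F [ 0.9 -4.3  3.4] w 14.0
tool delta mm [-4.9 -0.3  0. ] rows>= 1.0
turn 0.006
```

View pics/s3.png

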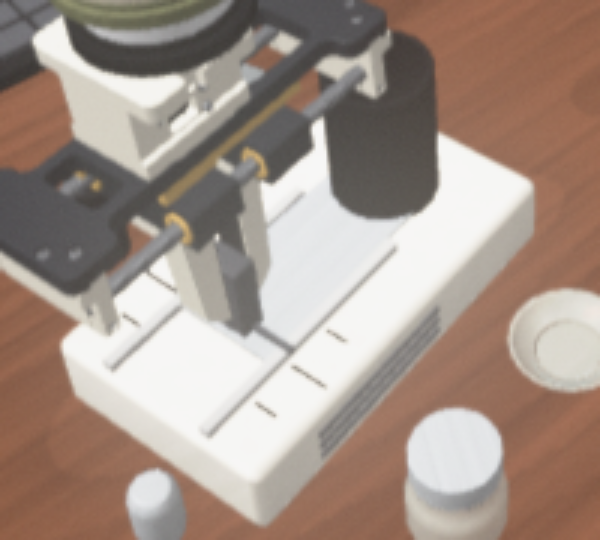

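The side crop shows the tab held between the fingers at (240,290), short of the longer middle mark at (308,376). The remaining slide is about 5 mm.

>>> carry_out(rows=[[-0.005,0,0,0]])

```text
t: 15.25
position: [511.8, 225.1, 70.1]
tool_rot: [0.019, 0.771, -0.636, -0.006]
wrist_force: [1.8, -5.6, 3.0]
gripper_width: 0.147
```

```bash
python3 -c "
from h import *
for i in range(4): get_image('side')
P=[];u=np.array([-.186,.983])
for c in('side','scene'):
    im=get_image(c);p=cloud(im);d=im['depth']
    if c=='side':cv2.imwrite('pics/s4.png',cv2.resize(im['image'][240:420,140:340,::-1],None,fx=3,fy=3))
    m=(d>0)&(p[...,2]>57)&(p[...,2]<68)&(abs(p[...,0]-512)<30)&(abs(p[...,1]-227)<20)
    q=p[m];s=(q[:,:2]-[516.8,202.3])@u
    print(c,len(q),np.percentile(s,[2,50,98]).round(1))
    h=p[(d>0)&(p[...,2]>80)&(p[...,2]<215)&(abs(p[...,0]-533)<25)&(abs(p[...,1]+183)<25)];print('brush',h[:,:2].mean(0),h[:,2].max())
go(512,226.3,70,-79.3)"
```

```text
side 111 [12.6 24.7 38.8]
brush [ 529.84245875 -180.61683224] 211.98808484562522
scene 104 [15.2 20.5 30.2]
brush [ 537.92990523 -185.40639408] 211.77392745915148
t 15.55 pos [511.7 225.7  70.1] ang -78.95 tilt [-0.033 -0.021 -0.999] F [ 1.2 -5.6  4.2] w 14.2
tool delta mm [-0.5 -0.4  0.1] rows>= 1.0
turn 0.006
```

View pics/s4.png

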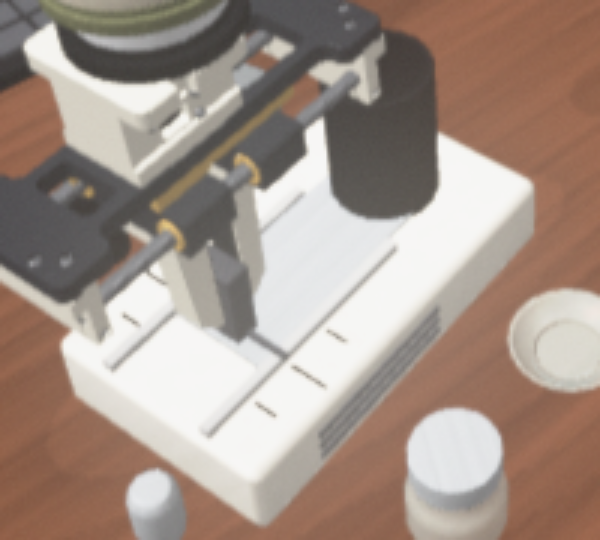

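```bash
python3 -c "
from h import *
im=get_image('side');A=att(im['attitude']);e=np.array(im['eye']);save(im,'s5.png')
u=np.array([-.186,.983]);v=np.array([.983,.186])
def rect(img,z,xs,ys):
    X,Y=np.meshgrid(xs,ys);W=np.stack([516.8+X*v[0]+Y*u[0],202.3+X*v[1]+Y*u[1],0*X+z],-1)
    c=(W-e)@A;mx=c[...,0]/c[...,2]*im['fx']+im['cx'];my=c[...,1]/c[...,2]*im['fy']+im['cy']
    return cv2.remap(cv2.cvtColor(img,cv2.COLOR_BGR2GRAY),mx.astype(np.float32),my.astype(np.float32),1)
ys=np.arange(-15,65,.5)
for n in('s2','s5'):
    img=cv2.imread('pics/'+n+'.png')
    for z,a,b in((54,-24,-16),(50,-42,-36),(50,-52,-46)):
        r=rect(img,z,np.arange(a,b,1.),ys).mean(1);bg=cv2.medianBlur(r.astype(np.uint8).reshape(-1,1),31).ravel();d=bg-r
        i=[k for k in range(1,len(d)-1) if d[k]>12 and d[k]>=d[k-1] and d[k]>d[k+1]]
        print(n,z,a,[(ys[k],round(d[k])) for k in i])
ss=[ctrl.get_state()['wrist_force']]
for i in range(8): get_image('side');ss.append(ctrl.get_state()['wrist_force'])
print(np.mean(ss,0).round(2),ctrl.get_state()['joint_vel'].round(4))
"
```

```text
s2 54 -24 [(np.float64(-5.0), 76)]
s2 50 -42 [(np.float64(-4.0), 48), (np.float64(21.5), 52), (np.float64(46.5), 43)]
s2 50 -52 [(np.float64(-4.0), 51), (np.float64(21.0), 76), (np.float64(46.5), 70)]
s5 54 -24 [(np.float64(21.5), 81)]
s5 50 -42 [(np.float64(-4.0), 35), (np.float64(21.5), 41), (np.float64(46.5), 34)]
s5 50 -52 [(np.float64(-4.0), 40), (np.float64(21.0), 62), (np.float64(46.5), 57)]
[ 1.19 -5.85  3.29] [-0.0007 -0.0023 -0.0005 -0.0012  0.0009  0.0008  0.0002]
```

The index line moved from -5.0 to 21.5 mm and sits on the middle mark (21 to 21.5). The spring force along the slide is about 5.9 N, against 6 N expected at half travel. Handing in.

```bash
python3 -c "
from h import *
print(ticket.hand_in());s=ctrl.get_state();print(s['t'],s['position'],s['wrist_force'],s['gripper_width']*93)"
```

```text
the job is handed in; nothing more can be done
None
the job is handed in; nothing more can be done
```

I took the brush out of its block, ran it down the well twice and stood it back. Then I slid the shutter to the middle mark and handed in with the fingers still holding its tab. The hand-in gives no verdict, and I can't read the arm after it. The last readings are from about t = 16 s of the 72 s allowed.

**Brush:**
- **Strokes:** the tip reached about 7 mm and 5 mm above the well floor, with about 62 mm of lift in between. These heights come from the arm pose and the brush length. A camera check after each lift showed no slip in the grip.
- **Back in its block:** it stands upright and free of the fingers, about 2–3 mm off the hole's middle. Its top is at 212 mm in both views, as at the start.

**Shutter:**
- **Position:** the tab's line sits on the middle mark. The camera comparison gave 26.5 mm of travel from shut, the arm's own movement about 24.5 mm, and the spring force about 5.9 N, or 24.7 mm. They disagree by 2 mm, but all are within the 4 mm allowed.
- **Hold:** the fingers were closed on the tab at a 14 mm opening, and the arm was at rest.

**Less certain:** I did not measure the bystanders again at the end. The arm stayed clear of them, and they looked in place in the pictures I viewed.

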